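# Stand the toppled glaze test tiles back up

## Robot

A 6-joint arm with a two-finger parallel gripper is mounted at the origin on the work surface. World frame = base frame: x ahead of the robot, y to its left, z up, the work surface at z = 0. Lengths are in m, angles in degrees, forces in N, time in s.
With the tool pointing down it reaches from about 0.3 to 0.75 m from the base axis. Payload 8.5 kg.
Tool frame: the origin (TCP) lies midway between the tips of the shut fingers; the grasp point (between the pads) lies 19 mm behind it; z points along the fingers, y is the line along which they close (so a half turn about z gives the same grasp; the last joint's range is limited). The gripper opens to 85 mm and grips with 20 to 120 N. Pads are 22 mm wide; open, the fingers measure 114 mm over their backs; the gripper's body (76 mm by 85 mm) begins 54 mm behind the grasp point. The pads swing forward as they close: fully open they stand 13 mm farther back than shut.
Start: joints at [57.68, 21.807, 74.336, -0, 83.858, -12.336], TCP at [0.188, 0.517, 0.231] pointing down, gripper open.
Joint ranges: [-178.18, 178.18], [-50.72, 133.34], [12.68, 142.11], [-81.47, 261.47], [9.98, 163.14], [-165.26, 165.26]. Speed limits (degrees/s): [136.94, 136.94, 180, 180, 180, 180].

## Interface

Orientations are given as a 3x3 rotation matrix whose columns are the frame's x, y, z axes.
In Python, from rig import env gives the robot as it stands. The module is installed in compiled form; this text tells all that it offers.
- The arm moves only by the tool jog_arm, never from a script. Its argument "targets" is a list of rows, each a list of 6 numbers: the shift along the tool's x, y, z in cm, then the turn, a rotation vector about the tool's x, y, z in degrees. A call has 1 to 8 rows; each row is the pose to reach, as a shift and turn from the pose commanded when the call began, along the tool's axes at that moment; what a row does not reach only later rows make up. A row lasts 1/12 s, in which the tool goes at most 41.7 mm and 7.16 degrees, less where a joint would pass 70% of its speed; a pose out of reach is approached as far as the arm can. A call with a gripper value outside its range is refused whole. "hand" is the opening, from 0 (shut) to 1 (fully open), set as the call begins (left out, the last holds). The fingers move at their own pace and stop on an object; "newtons" is the grip in N (left out, the last holds). Time passes only in rows, so rows that repeat a pose let the fingers close. It gives the time, the measured TCP pose, the force, the opening and the grip force at its end, in the units of the state.
- env.observe(): the state, without advancing time (a new reading comes with each control period).
- env.get_image(name): name is "scene" or "side" or "wrist"; returns a dict with "frame" (384x512x3 uint8, red, green, blue), "depth" (384x512 float32, m along the optical axis (not along the pixel's ray), 0 where there is no reading), "fovy" (degrees; the focal length in pixels is half the picture's height over the tangent of half this angle, whatever the lens; pixels are square), "cx", "cy" (the principal point, pixels), "cam_to_world" (4x4, takes a point from camera to world coordinates). Camera axes: x right, y down, z forward; pixel columns grow to the right and rows downward; lengths in m; the calibration is good to about 2 mm. A picture is of the moment at which its call begins.
- env.close_job(): hands the job in; it is judged then, once.
Trained networks look in the newest picture that a camera, given by its name, has taken for a name from the list of things; names that differ only in an ending like _2 or _b are one class to them, and where a whole thing is asked for, a point or a joint stands for the part that bears it (a point fixed in the world has none). Each returns a list of dicts, best first, with "score" (0 to 1); they miss things now and then, are a little off and sometimes report something else, mostly with a low value. They report only what shows in the picture. A call takes as long as a camera call. They do not tell look-alikes from the thing itself.
- env.regions_of(camera, target): "pixels" (384x512 bool, what is visible of it) and "point" ([row, column] in pixels, amid what is visible of it).
The state is a dict: "time_s": time; "q": joint angles; "qvel": joint speeds; "joint_efforts": joint torques, N m; "position": TCP position; "tool_rot": TCP orientation; "ft_force": force on the tool from outside, world axes, zero at the start; "wrist_torque": the same for the moment, N m; "grip_width": finger opening in m; "gripper_force": force on a finger pad.
Only numpy, scipy, OpenCV 4.12 (cv2) and the standard library are available. Lean on these libraries where they do the work, as an engineer would, in place of code of your own. Each camera call takes 0.05 s, during which the arm holds its last target. There are 200 camera calls.

## Task

Two of the L-shaped glaze test tiles on the wooden board, the blue one and the green one, have toppled onto their backs. Stand each of them back on its foot, on the board and roughly where it lies, by pushing its raised foot over with the fingertips, without picking the tile up. Leave the white tile, which is already standing, and everything else undisturbed.

Things in the scene. Friction and masses are not known exactly. Their poses are not given: they have to be found in the camera images.
- board: Plywood ware board, fixed to the table, 340 mm (x) by 660 mm (y) by 18 mm thick. Origin: centre of its underside, on the table, so its top is at 18 mm; z up.
- blue_tile: L-shaped clay test tile, blue glaze, ~280 g: plate 95 x 70 x 8 mm; foot 70 deep, 70 wide, 20 thick. Starts flat on its back, foot sticking up. Origin: middle of the heel edge (foot underside meets plate back), on the board both toppled and standing; it rocks about it. x: heel to plate's top edge (up when standing), foot fills x 0-20. y: width. z: out of the glazed face, foot z 0-70, plate z 0-8.
- green_tile: L-shaped clay test tile, green glaze, ~280 g: plate 95 x 70 x 8 mm; foot 70 deep, 70 wide, 20 thick. Starts flat on its back, foot sticking up. Origin: middle of the heel edge (foot underside meets plate back), on the board both toppled and standing; it rocks about it. x: heel to plate's top edge (up when standing), foot fills x 0-20. y: width. z: out of the glazed face, foot z 0-70, plate z 0-8.
- blue_foot (a point): Middle of the underside of the blue tile's foot (tile z = 35 mm). Pushed high on the foot's inner face (x = 20 mm, tile z about 50-60) towards the tile's -x, the toppled tile rocks over its heel, perhaps sliding a little; past 45-50 degrees it drops onto its foot by itself. Pushed low it may only slide.
- green_foot (a point): Middle of the underside of the green tile's foot (tile z = 35 mm). Pushed high on the foot's inner face (x = 20 mm, tile z about 50-60) towards the tile's -x, the toppled tile rocks over its heel, perhaps sliding a little; past 45-50 degrees it drops onto its foot by itself. Pushed low it may only slide.
- white_tile: Same L-shaped tile, glazed white, loose, already standing on the board, 95 mm high. Origin: middle of the heel edge on the board; z up along the plate, x horizontal from the toe of the foot towards the plate's back; the foot runs x = -70 to 0 mm.
- glaze_pot: Small closed glaze jar with an orange cap, 38 mm across, 55 mm high, standing on the board behind the white tile. Origin: centre of its underside.
- cutter: Round steel clay cutter, a ring 52 mm across and 22 mm high, lying on the board in front of the white tile's foot. Origin: centre of its underside.
- vase: Glass jar 72 mm across and 110 mm high with flowers up to 210 mm high, on the table to the robot's left. Origin: centre of its underside.
- rolling_pin: Wooden rolling pin, 320 mm long, 48 mm thick, lying on the table along the robot's right side of the board. Origin: under its middle, on the table; y along the pin.
- slip_bottle: Closed bottle with a blue cap, 60 mm across, 150 mm high, on the table to the robot's right. Origin: centre of its underside.
Not all that is in view belongs to the job. What is shaped like the green_tile but pink is not meant. What is shaped like the blue_tile but pink is not meant.

How it is judged (in metres and radians):
At the end, for the whole second after the job is handed in: The blue and the green tile both stand on their feet on the board (upright within 5 degrees, foot on the board, at rest), each heel within 100 mm of where it began; the white tile still stands, and no bystander has moved 25 mm (angle between each of blue_tile, green_tile's own x axis and vertical below 0.09 rad and z of blue_tile in the frame of board between 0.013 and 0.025 m and x of blue_foot in the frame of board between -0.165 and 0.165 m and y of blue_foot in the frame of board between -0.325 and 0.325 m and distance of each of blue_tile, green_tile from where it was at the start of the episode below 0.1 m and linear speed of each of blue_tile, green_tile below 0.02 m/s and angular speed of each of blue_tile, green_tile below 0.2 rad/s and z of green_tile in the frame of board between 0.013 and 0.025 m and x of green_foot in the frame of board between -0.165 and 0.165 m and y of green_foot in the frame of board between -0.325 and 0.325 m and angle between white_tile's own z axis and vertical below 0.09 rad and distance of each of white_tile, glaze_pot, cutter, vase, rolling_pin, slip_bottle from where it was at the start of the episode below 0.025 m); the robot touches nothing.
It fails at once if the blue tile is picked up or thrown (its heel edge rises more than 25 mm off the board) (height (world z) of blue_tile above 0.043 m).
It fails at once if the green tile is picked up or thrown (its heel edge rises more than 25 mm off the board) (height (world z) of green_tile above 0.043 m).
It fails at once if the standing white tile is tipped or moved by more than 25 mm (angle between white_tile's own z axis and vertical above 0.3 rad or distance of white_tile from where it was at the start of the episode above 0.025 m).
It fails at once if a bystander (pot, cutter, vase, rolling pin, bottle) is moved by more than 25 mm (distance of any of glaze_pot, cutter, vase, rolling_pin, slip_bottle from where it was at the start of the episode above 0.025 m).
It also fails if it takes over 40 s, if anything falls off the work surface, if the arm or the gripper's body presses on something with over 40 N, if the wrist force passes 120 N, or if a joint passes its speed limit or range.

## Working session

There is one attempt and no reset: what is moved stays moved. The work goes in short steps, Python scripts to look and compute and a tool call to move; the robot and the scene stay as the last step left them, time stands still between calls to the robot, and variables do not carry over. Pictures are saved under pics/ and viewed, at most 10 in all, crops included, and the job is handed in when it is done.

Besides the shell and the picture viewer there is one more tool, called after ">>>" as a command line: name --pt "numbers of a row" for each row, then --argument value for the rest. jog_arm: Moves the arm, as the interface text tells. Its arguments: {"type":"object","properties":{"targets":{"type":"array","items":{"type":"array","items":{"type":"number"}}},"hand":{"type":"number"},"newtons":{"type":"number"}},"required":["targets"]}

```bash
mkdir -p pics; cat > h.py <<'E'
import numpy as np, cv2
from rig import env
def cloud(im):
    h,w=im['depth'].shape; f=h/2/np.tan(np.radians(im['fovy'])/2)
    v,u=np.mgrid[:h,:w]; d=im['depth']
    P=np.stack([(u-im['cx'])/f*d,(v-im['cy'])/f*d,d],-1)
    M=np.array(im['cam_to_world']); return P@M[:3,:3].T+M[:3,3]
def save(im,n,crop=None,s=1):
    a=im['frame'][...,::-1]
    if crop: a=a[crop[0]:crop[1],crop[2]:crop[3]]
    cv2.imwrite('pics/'+n,cv2.resize(a,None,fx=s,fy=s,interpolation=cv2.INTER_CUBIC))
E
python3 - <<'E'
from h import *
np.set_printoptions(precision=3,suppress=True)
ims={}
for c in ['scene','side']:
    im=env.get_image(c); save(im,c+'0.png',s=1.5); P=cloud(im)
    print(c,np.array(im['cam_to_world'])[:3,3])
    for t in ['blue_tile','green_tile','white_tile','glaze_pot','cutter','board','vase']:
        for r in env.regions_of(c,t)[:3]:
            m=r['pixels']&(im['depth']>0); q=P[m]
            print(t,round(r['score'],2),np.round(r['point']),m.sum(),np.percentile(q,3,axis=0),np.percentile(q,97,axis=0),im['frame'][m].mean(0).round())
s=env.observe();print(s['position'],s['tool_rot'],s['ft_force'])
E
```

```text
scene [1.392 0.208 1.172]
blue_tile 0.86 [269. 329.] 844 [0.747 0.201 0.003] [0.834 0.273 0.071] [195. 128. 142.]
blue_tile 0.76 [203. 287.] 730 [0.557 0.014 0.019] [0.645 0.098 0.089] [118. 110. 125.]
green_tile 0.87 [131. 235.] 422 [ 0.273 -0.3   -0.   ] [ 0.348 -0.202  0.07 ] [184. 116. 129.]
green_tile 0.61 [265. 254.] 669 [ 0.772 -0.012  0.001] [0.866 0.055 0.072] [193. 125. 139.]
green_tile 0.58 [173. 228.] 441 [ 0.483 -0.227  0.019] [ 0.584 -0.145  0.09 ] [139. 126.  94.]
white_tile 0.58 [192. 346.] 401 [0.469 0.196 0.024] [0.516 0.267 0.114] [137. 110.  89.]
glaze_pot 0.7 [206. 336.] 169 [0.544 0.188 0.022] [0.575 0.222 0.076] [174. 129.  94.]
cutter 0.55 [173. 354.] 138 [0.38  0.226 0.015] [0.431 0.27  0.041] [139. 127. 115.]
board 0.96 [206. 279.] 13257 [ 0.383 -0.279  0.01 ] [0.722 0.344 0.022] [213. 186. 145.]
vase 0.77 [170. 436.] 1010 [0.212 0.448 0.001] [0.432 0.575 0.204] [141. 124. 110.]
vase 0.25 [165. 148.] 908 [ 0.42 -0.51  0.  ] [ 0.715 -0.457  0.05 ] [166. 128.  92.]
side [0.494 1.108 1.104]
blue_tile 0.76 [248. 211.] 447 [ 0.734  0.206 -0.   ] [0.826 0.281 0.072] [205. 102. 122.]
blue_tile 0.69 [213. 264.] 392 [0.548 0.021 0.022] [0.636 0.104 0.09 ] [ 94.  79. 101.]
green_tile 0.62 [207. 204.] 375 [ 0.77  -0.009  0.002] [0.858 0.06  0.072] [196.  98. 119.]
green_tile 0.47 [174. 331.] 225 [ 0.277 -0.225  0.001] [ 0.342 -0.198  0.073] [160.  75.  92.]
white_tile 0.66 [247. 289.] 379 [0.435 0.207 0.026] [0.507 0.274 0.113] [182. 134. 101.]
glaze_pot 0.64 [127. 291.] 253 [ 0.453 -0.593  0.001] [ 0.509 -0.558  0.137] [83. 94. 72.]
glaze_pot 0.5 [239. 265.] 117 [0.536 0.198 0.025] [0.567 0.227 0.076] [167. 112.  80.]
cutter 0.66 [256. 311.] 116 [0.379 0.225 0.018] [0.423 0.276 0.043] [114. 104.  98.]
board 0.72 [228. 273.] 8110 [ 0.372 -0.264  0.013] [0.701 0.357 0.023] [212. 170. 116.]
[0.188 0.517 0.231] [[-0.94   0.342 -0.   ]
 [ 0.342  0.94  -0.   ]
 [ 0.    -0.    -1.   ]] [0.455 0.097 0.012]
```

View pics/scene0.png

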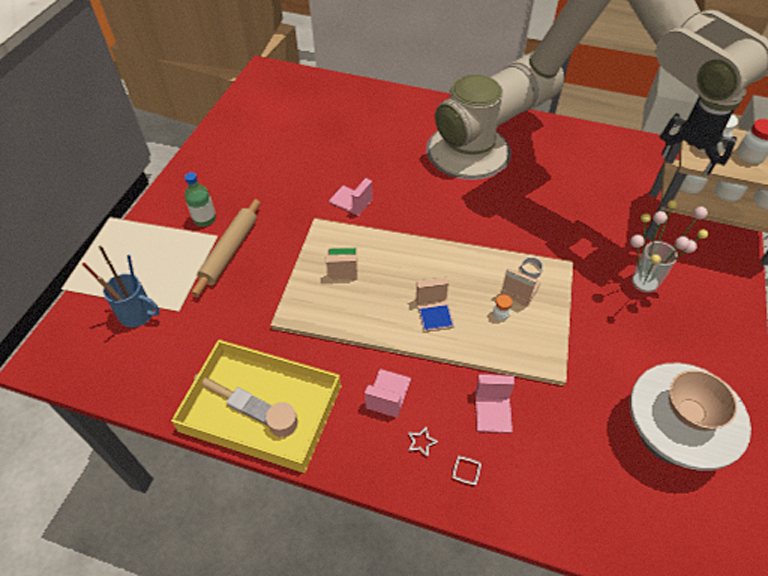

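View pics/side0.png

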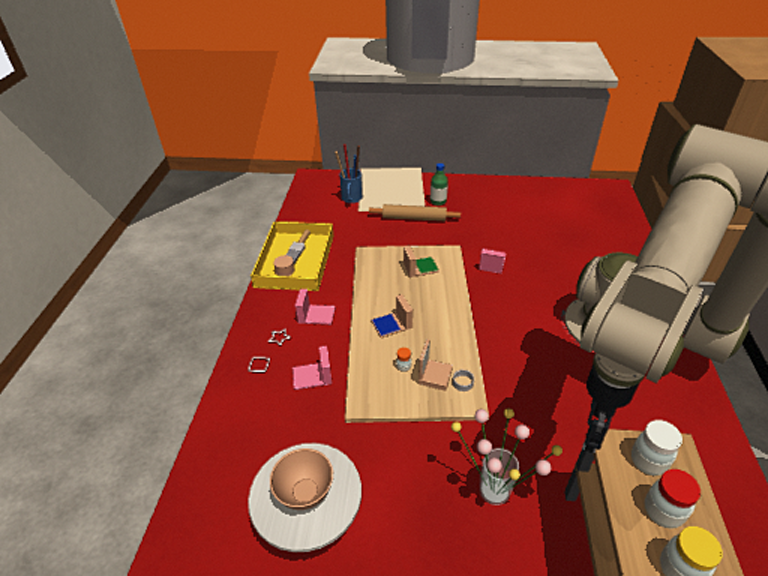

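```bash
cat > m.py <<'E'
from h import *
np.set_printoptions(precision=3,suppress=True)
def meas(boxes={'blue':(.60,.06),'green':(.535,-.185)}):
  for c in ['scene','side']:
    im=env.get_image(c);P=cloud(im)
    d=im['depth']>0
    for n,(x,y) in boxes.items():
        m=d&(np.hypot(P[...,0]-x,P[...,1]-y)<.1)
        for lab,lo,hi in [('foot',.045,.1),('plate',.023,.029),('top',.083,.1)]:
            k=m&(P[...,2]>lo)&(P[...,2]<hi)&((P[...,0]<.72))
            q=P[k]
            if len(q)<8: print(c,n,lab,len(q));continue
            r=cv2.minAreaRect((q[:,:2]*1000).astype(np.float32))
            print(c,n,lab,len(q),q.mean(0),np.round(r[0],1),np.round(r[1],1),round(r[2],1),'zmax',np.percentile(q[:,2],98).round(3))
if __name__=='__main__': meas()
E
python3 m.py
python3 - <<'E'
from h import *
im=env.get_image('scene'); save(im,'crop0.png',(140,250,190,370),4)
E
```

```text
scene blue foot 249 [0.572 0.043 0.075] [567.2  42.6] [25.1 70.7] 26.4 zmax 0.091
scene blue plate 312 [0.608 0.064 0.026] [630.1  70.1] [127.6 179.1] 21.6 zmax 0.029
scene blue top 110 [0.568 0.042 0.087] [567.2  42.3] [24.1 69.4] 28.0 zmax 0.092
scene green foot 241 [ 0.57  -0.175  0.074] [ 566.3 -176.8] [27.6 70.4] 21.5 zmax 0.092
scene green plate 112 [ 0.514 -0.188  0.026] [ 527.4 -179.8] [178.7 170.3] 9.3 zmax 0.029
scene green top 102 [ 0.566 -0.178  0.087] [ 565.2 -177. ] [23.3 66.3] 19.5 zmax 0.092
side blue foot 143 [0.563 0.053 0.075] [563.8  45.6] [21.8 74.6] 27.5 zmax 0.092
side blue plate 216 [0.603 0.068 0.026] [605.2  62.7] [175.9 180.8] 12.2 zmax 0.029
side blue top 69 [0.563 0.047 0.088] [563.9  45.5] [21.4 74.2] 28.2 zmax 0.092
side green foot 110 [ 0.56  -0.164  0.075] [ 561.7 -172.7] [22.7 71.9] 22.3 zmax 0.091
side green plate 125 [ 0.518 -0.186  0.026] [ 526.7 -195.5] [163.9 137.1] 86.3 zmax 0.029
side green top 48 [ 0.56  -0.172  0.088] [ 560.2 -172.2] [20.1 67.4] 20.8 zmax 0.092
```

View pics/crop0.png

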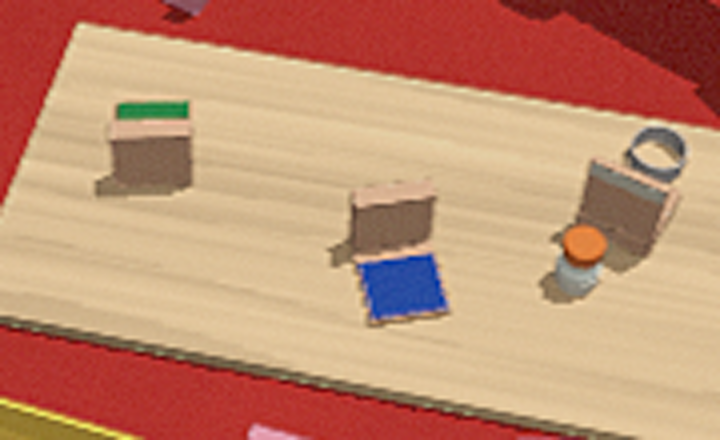

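The two pink tiles on the table near (390,393) and (495,403) in the scene picture, and a third at (352,197), are look-alikes and not meant. The blue tile is the blue-faced one on the board at (435,305). Its foot is on the robot side and its plate points away at about +27°. The green tile is the green-faced one on the board at (342,262). Its plate points towards the robot at about 201°. The crop confirms both. Heights agree with the text: both foot tops measure 0.09 m.

I'll do blue first: shut the fingers, rise and travel over.

>>> jog_arm --pt "0 0 -4 0 0 0" --pt "0 0 -8 0 0 0" --pt "-54.1 -28.9 -8 0 0 -47" --pt "-54.1 -28.9 -8 0 0 -47" --pt "-54.1 -28.9 -8 0 0 -47" --pt "-54.1 -28.9 -8 0 0 -47" --pt "-54.1 -28.9 -8 0 0 -47" --pt "-54.1 -28.9 -8 0 0 -47" --hand 0

```text
time_s: 1.62
position: [0.3367, 0.352, 0.3115]
tool_rot: [[-0.95, -0.312, 0.0], [-0.312, 0.95, 0.0], [-0.0, 0.0, -1.0]]
ft_force: [0.8, 1.1, -0.2]
grip_width: -0.0001
gripper_force: 0.0
```

```bash
cat > g.py <<'E'
import sys,numpy as np
from rig import env
np.set_printoptions(precision=4,suppress=True)
from scipy.spatial.transform import Rotation as R
a=list(map(float,sys.argv[1:])) # x y z ang(tool x)
s=env.observe();T=np.array(s['tool_rot']);p=np.array(s['position'])
c,n=np.cos(np.radians(a[3])),np.sin(np.radians(a[3]))
G=np.array([[c,n,0],[n,-c,0],[0,0,-1]])
print(s['time_s'],p,T,s['ft_force'],s['grip_width']); print('shift cm',T.T@(np.array(a[:3])-p)*100,'rot',R.from_matrix(T.T@G).as_rotvec(degrees=True))
E
python3 g.py .5976 .0603 .2 207
```

```text
1.6167 [0.3367 0.352  0.3115] [[-0.9501 -0.3118  0.0003]
 [-0.3118  0.9501  0.0002]
 [-0.0003  0.0001 -1.    ]] [ 0.797   1.123  -0.1837] -0.00011704397660991307
shift cm [-15.6909 -35.8531  11.1537] rot [ 0.0044  0.0174 -8.8306]
```

>>> jog_arm --pt "-15.7 -35.9 0 0 0 -8.8" --pt "-15.7 -35.9 0 0 0 -8.8" --pt "-15.7 -35.9 0 0 0 -8.8" --pt "-15.7 -35.9 0 0 0 -8.8" --pt "-15.7 -35.9 0 0 0 -8.8" --pt "-15.7 -35.9 0 0 0 -8.8" --pt "-15.7 -35.9 0 0 0 -8.8" --pt "-15.7 -35.9 0 0 0 -8.8"

```text
time_s: 2.28
position: [0.554, 0.106, 0.3115]
tool_rot: [[-0.894, -0.448, 0.0], [-0.448, 0.894, 0.0], [-0.0, 0.0, -1.0]]
ft_force: [0.4, 0.8, 0.1]
grip_width: -0.0
gripper_force: 0.0
```

>>> jog_arm --pt "0 0 0 0 0 0" --pt "0 0 0 0 0 0"

```text
time_s: 2.45
position: [0.5539, 0.1062, 0.3105]
tool_rot: [[-0.895, -0.446, -0.001], [-0.446, 0.895, 0.0], [0.001, 0.001, -1.0]]
ft_force: [0.2, -0.2, -0.9]
grip_width: 0.0
gripper_force: 0.0
```

```bash
python3 g.py .5976 .0603 .073 207; python3 m.py | grep -v plate
```

```text
2.45 [0.5539 0.1062 0.3105] [[-0.8952 -0.4457 -0.0014]
 [-0.4457  0.8952  0.    ]
 [ 0.0012  0.0006 -1.    ]] [ 0.1577 -0.1832 -0.8949] 3.71765739029099e-05
shift cm [-1.8919 -6.0681 23.7462] rot [ 0.0367 -0.0697 -0.5293]
scene blue foot 257 [0.572 0.043 0.074] [567.2  43. ] [24.5 71.9] 28.0 zmax 0.091
scene blue top 111 [0.568 0.042 0.087] [567.5  42.3] [23.  68.8] 30.6 zmax 0.091
scene green foot 243 [ 0.57  -0.176  0.074] [ 565.8 -176.6] [26.2 69.7] 18.4 zmax 0.091
scene green top 101 [ 0.565 -0.177  0.087] [ 564.5 -177.4] [23.3 66.6] 18.6 zmax 0.092
side blue foot 144 [0.562 0.053 0.076] [562.4  46. ] [22.  76.9] 27.7 zmax 0.092
side blue top 67 [0.563 0.046 0.088] [562.9  44. ] [20.9 72.8] 28.5 zmax 0.092
side green foot 80 [ 0.556 -0.154  0.07 ] [ 561.7 -171.5] [20.3 74.2] 23.3 zmax 0.093
side green top 25 [ 0.553 -0.153  0.088] [ 553.9 -153.4] [20.3 31.2] 23.3 zmax 0.094
```

Over first, then down in front of the inner face.

>>> jog_arm --pt "-1.9 -6.1 0 0 0 -0.5" --pt "-1.9 -6.1 2 0 0 -0.5" --pt "-1.9 -6.1 6 0 0 -0.5" --pt "-1.9 -6.1 10 0 0 -0.5" --pt "-1.9 -6.1 14 0 0 -0.5" --pt "-1.9 -6.1 18 0 0 -0.5" --pt "-1.9 -6.1 21 0 0 -0.5" --pt "-1.9 -6.1 22 0 0 -0.5"

```text
time_s: 3.22
position: [0.5947, 0.0635, 0.0875]
tool_rot: [[-0.889, -0.458, -0.007], [-0.458, 0.889, 0.001], [0.006, 0.004, -1.0]]
ft_force: [0.3, 0.2, -0.3]
grip_width: -0.0
gripper_force: 0.0
```

>>> jog_arm --pt "0 0 1.0 0 0 0" --pt "0 0 1.7 0 0 0" --pt "0 0 1.7 0 0 0" --pt "0 0 1.7 0 0 0"

```text
time_s: 3.55
position: [0.598, 0.0621, 0.0758]
tool_rot: [[-0.89, -0.457, 0.002], [-0.457, 0.89, -0.0], [-0.002, -0.001, -1.0]]
ft_force: [0.5, -0.1, -0.2]
grip_width: 0.0
gripper_force: 0.0
```

```bash
python3 g.py .5976 .0603 .073 207; python3 - <<'E'
from h import *
im=env.get_image('side'); save(im,'s1.png',(150,270,210,340),5)
E
```

```text
3.55 [0.598  0.0621 0.0758] [[-0.8897 -0.4566  0.0024]
 [-0.4566  0.8897 -0.0002]
 [-0.002  -0.0012 -1.    ]] [ 0.4626 -0.0777 -0.2134] 3.6273244639611815e-05
shift cm [ 0.1185 -0.1377  0.278 ] rot [-0.0711  0.1155  0.17  ]
```

View pics/s1.png

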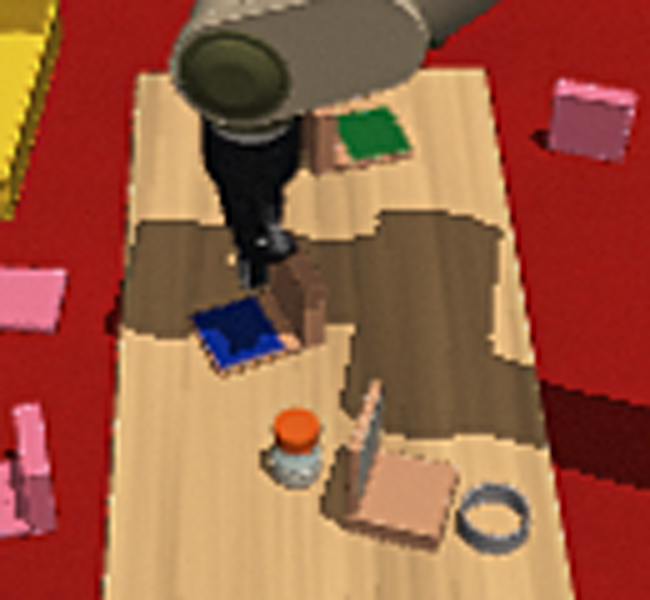

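The picture shows the shut fingertips at (255,270), over the blue plate and in front of the foot's inner face. I'll push slowly.

>>> jog_arm --pt "0.6 0 0 0 0 0" --pt "1.2 0 0 0 0 0" --pt "1.7 0 0 0 0 0" --pt "2.2 0 0 0 0 0" --pt "2.7 0 0 0 0 0" --pt "3.2 0 0 0 0 0" --pt "3.7 0 0 0 0 0" --pt "4.2 0 0 0 0 0"

```text
time_s: 4.27
position: [0.5595, 0.0424, 0.0744]
tool_rot: [[-0.89, -0.456, -0.0], [-0.456, 0.89, -0.0], [0.0, -0.0, -1.0]]
ft_force: [1.4, 0.1, 0.2]
grip_width: -0.0001
gripper_force: 0.3
```

```bash
python3 - <<'E'
from h import *
im=env.get_image('side'); save(im,'s2.png',(150,270,210,340),4)
E
```

```text
(no output)
```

View pics/s2.png

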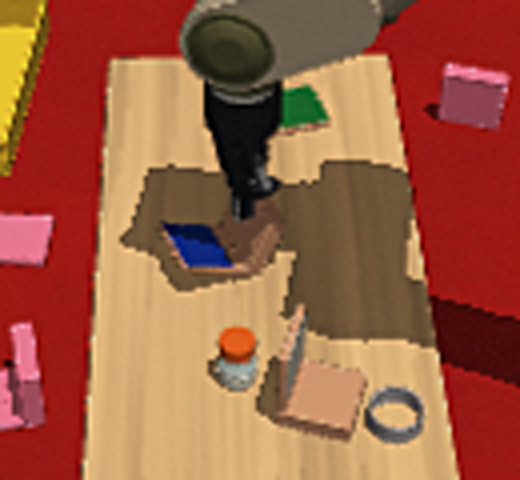

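The blue tile is rocking over its heel: its plate, at (195,245), has lifted about 25–30° off the board. I'll keep pushing.

>>> jog_arm --pt "0.5 0 0 0 0 0" --pt "1.0 0 0 0 0 0" --pt "1.5 0 0 0 0 0" --pt "2.0 0 0 0 0 0" --pt "2.5 0 0 0 0 0" --pt "3.0 0 0 0 0 0" --pt "3.5 0 0 0 0 0" --pt "3.8 0 0 0 0 0"

```text
time_s: 4.98
position: [0.5255, 0.0251, 0.0744]
tool_rot: [[-0.89, -0.456, -0.0], [-0.456, 0.89, -0.0], [0.0, 0.0, -1.0]]
ft_force: [0.6, 0.4, 0.6]
grip_width: -0.0001
gripper_force: 0.0
```

>>> jog_arm --pt "0.1 0 0 0 0 0" --pt "0.1 0 0 0 0 0" --pt "0.1 0 0 0 0 0" --pt "0.1 0 0 0 0 0"

```text
time_s: 5.32
position: [0.5255, 0.0249, 0.0744]
tool_rot: [[-0.89, -0.456, 0.0], [-0.456, 0.89, -0.0], [-0.0, -0.0, -1.0]]
ft_force: [-0.4, -0.2, -0.4]
grip_width: 0.0001
gripper_force: 0.0
```

```bash
python3 m.py | grep blue; python3 - <<'E'
from h import *
im=env.get_image('side'); save(im,'s3.png',(150,270,210,340),4)
E
```

```text
scene blue foot 222 [0.554 0.034 0.074] [541.3  29.7] [42.4 69.5] 25.3 zmax 0.099
scene blue plate 56 [0.586 0.053 0.025] [607.3  61.8] [162.5 191.2] 8.4 zmax 0.029
scene blue top 81 [0.55  0.034 0.093] [547.5  36.3] [44.2 64. ] 5.5 zmax 0.1
side blue foot 101 [0.543 0.044 0.076] [545.   42.9] [51.  55.5] 76.0 zmax 0.098
side blue plate 42 [0.574 0.065 0.025] [609.7  73.3] [149.1 165.4] 59.5 zmax 0.029
side blue top 42 [0.538 0.042 0.092] [543.   43.1] [47.2 54.6] 79.6 zmax 0.099
```

View pics/s3.png

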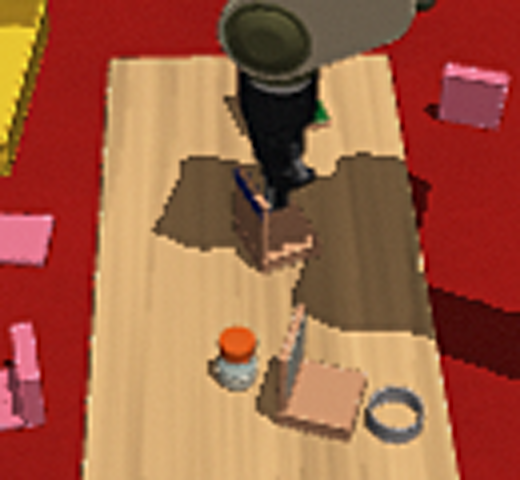

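My height window was capped at 0.10 m, so those numbers don't say whether the tile is upright. The picture shows it standing, or nearly so, with the plate at (252,195) behind the finger. Contact force is about zero, so I'll lift the tool straight up and check.

>>> jog_arm --pt "0 0 -1 0 0 0" --pt "0 0 -3 0 0 0" --pt "0 0 -6 0 0 0" --pt "0 0 -10 0 0 0" --pt "0 0 -14 0 0 0" --pt "0 0 -16 0 0 0" --pt "0 0 -16 0 0 0" --pt "0 0 -16 0 0 0"

```text
time_s: 6.13
position: [0.5254, 0.025, 0.235]
tool_rot: [[-0.89, -0.456, 0.002], [-0.456, 0.89, -0.0], [-0.002, -0.001, -1.0]]
ft_force: [-0.0, -0.4, 0.2]
grip_width: -0.0003
gripper_force: 0.0
```

```bash
sed -i "s/('top',.083,.1)/('top',.1,.125)/" m.py; python3 m.py | egrep 'blue (top|foot)|green foot'; python3 g.py .531 -.1885 .2336 201
```

```text
scene blue foot 194 [0.556 0.036 0.071] [555.6  36.7] [10.7 70.4] 24.1 zmax 0.099
scene blue top 91 [0.554 0.037 0.108] [553.7  35.9] [13.2 69.2] 26.4 zmax 0.115
scene green foot 239 [ 0.57  -0.176  0.074] [ 567.2 -176.4] [26.9 69.5] 18.7 zmax 0.092
side blue foot 84 [0.548 0.046 0.072] [547.6  41.7] [10.  68.8] 28.1 zmax 0.097
side blue top 48 [0.549 0.042 0.11 ] [550.   36.6] [11.7 75.3] 28.3 zmax 0.117
side green foot 110 [ 0.56  -0.164  0.075] [ 560.6 -172. ] [21.3 71.5] 21.3 zmax 0.092
6.2333 [0.5247 0.025  0.2331] [[-0.8898 -0.4564 -0.0024]
 [-0.4564  0.8898  0.0004]
 [ 0.002   0.0015 -1.    ]] [ 0.8096 -0.0412  0.0294] 8.173656579965576e-05
shift cm [  9.1872 -19.2862  -0.0655] rot [ 0.08   -0.1173  6.1535]
```

Blue now stands: its top is at 0.115 m, the plate is thin and vertical, and it is about where it lay. Next is green, pushing along tool −x.

>>> jog_arm --pt "3 -6 0 0 0 2" --pt "6 -12 0 0 0 4" --pt "9.2 -17 0 0 0 6.2" --pt "9.2 -19.3 0 0 0 6.2" --pt "9.2 -19.3 0 0 0 6.2" --pt "9.2 -19.3 4 0 0 6.2" --pt "9.2 -19.3 8 0 0 6.2" --pt "9.2 -19.3 10 0 0 6.2"

```text
time_s: 6.9
position: [0.5291, -0.1886, 0.1285]
tool_rot: [[-0.935, -0.356, -0.007], [-0.356, 0.935, 0.005], [0.005, 0.007, -1.0]]
ft_force: [0.7, -1.0, -0.6]
grip_width: -0.0
gripper_force: 0.0
```

>>> jog_arm --pt "0 0 2 0 0 0" --pt "0 0 4 0 0 0" --pt "0 0 4.5 0 0 0" --pt "0 0 4.5 0 0 0"

```text
time_s: 7.23
position: [0.5304, -0.1882, 0.0872]
tool_rot: [[-0.934, -0.357, -0.004], [-0.358, 0.934, 0.003], [0.003, 0.004, -1.0]]
ft_force: [-0.4, 0.3, 1.1]
grip_width: 0.0002
gripper_force: 0.0
```

```bash
python3 g.py .531 -.1885 .075 201; python3 - <<'E'
from h import *
im=env.get_image('side'); save(im,'s4.png',(140,260,210,340),4)
E
```

```text
7.2333 [ 0.5304 -0.1882  0.0872] [[-0.9339 -0.3575 -0.0043]
 [-0.3575  0.9339  0.0027]
 [ 0.0031  0.004  -1.    ]] [-0.4318  0.302   1.0998] 0.00020085497624143598
shift cm [-0.0454 -0.0512  1.2179] rot [ 0.232  -0.1772 -0.0534]
```

View pics/s4.png

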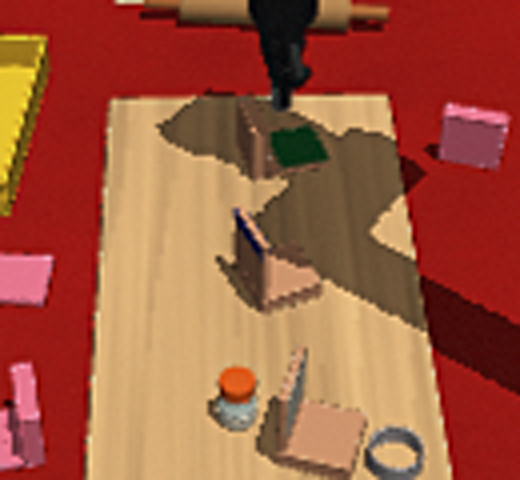

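Blue stands at (265,265). The fingertip is at (282,100), on the inner side of the green foot. I'll lower another 12 mm and push.

>>> jog_arm --pt "0 0 0.6 0 0 0" --pt "0 0 1.2 0 0 0" --pt "0 0 1.2 0 0 0" --pt "-0.6 0 1.2 0 0 0" --pt "-1.2 0 1.2 0 0 0" --pt "-1.7 0 1.2 0 0 0" --pt "-2.2 0 1.2 0 0 0" --pt "-2.7 0 1.2 0 0 0"

```text
time_s: 7.95
position: [0.5574, -0.179, 0.0776]
tool_rot: [[-0.934, -0.358, 0.0], [-0.358, 0.934, -0.0], [-0.0, -0.0, -1.0]]
ft_force: [-0.7, -0.8, 0.8]
grip_width: -0.0001
gripper_force: 0.7
```

>>> jog_arm --pt "-0.5 0 0 0 0 0" --pt "-1.0 0 0 0 0 0" --pt "-1.5 0 0 0 0 0"

```text
time_s: 8.2
position: [0.5712, -0.1735, 0.0773]
tool_rot: [[-0.934, -0.358, -0.0], [-0.358, 0.934, 0.0], [0.0, 0.0, -1.0]]
ft_force: [-0.1, -0.7, 0.2]
grip_width: -0.0
gripper_force: 0.2
```

```bash
python3 - <<'E'
from h import *
im=env.get_image('side'); save(im,'s5.png',(140,260,210,340),4)
E
```

```text
(no output)
```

View pics/s5.png

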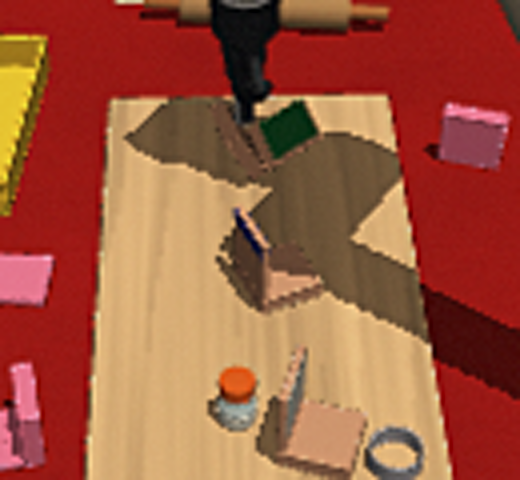

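The green tile is rocking the right way, with its plate at (290,130) lifted. I'll carry on.

>>> jog_arm --pt "-0.5 0 0.1 0 0 0" --pt "-1.0 0 0.2 0 0 0" --pt "-1.5 0 0.3 0 0 0" --pt "-2.0 0 0.3 0 0 0" --pt "-2.5 0 0.3 0 0 0" --pt "-3.0 0 0.3 0 0 0" --pt "-3.5 0 0.3 0 0 0" --pt "-3.9 0 0.3 0 0 0"

```text
time_s: 8.92
position: [0.6077, -0.1596, 0.0744]
tool_rot: [[-0.934, -0.358, 0.0], [-0.358, 0.934, -0.0], [-0.0, -0.0, -1.0]]
ft_force: [-0.8, 0.3, 0.1]
grip_width: -0.0001
gripper_force: 0.0
```

>>> jog_arm --pt "0 0 0 0 0 0" --pt "0 0 0 0 0 0" --pt "0 0 0 0 0 0" --pt "0 0 0 0 0 0" --pt "0 0 0 0 0 0"

```text
time_s: 9.33
position: [0.607, -0.1599, 0.0745]
tool_rot: [[-0.934, -0.357, -0.0], [-0.357, 0.934, -0.0], [0.0, 0.0, -1.0]]
ft_force: [1.1, -0.6, 1.0]
grip_width: 0.0
gripper_force: 0.0
```

```bash
python3 - <<'E'
from h import *
im=env.get_image('side'); save(im,'s6.png',(140,260,210,340),4)
E
python3 m.py | egrep 'green'
```

```text
scene green foot 88 [ 0.594 -0.164  0.072] [ 599.  -164.5] [45.6 69.6] 20.2 zmax 0.1
scene green plate 13 [ 0.543 -0.157  0.024] [ 557.5 -165.2] [137.6 176.2] 47.4 zmax 0.027
scene green top 50 [ 0.617 -0.158  0.116] [ 614.7 -161.6] [20.6 59. ] 24.7 zmax 0.125
side green foot 76 [ 0.584 -0.158  0.075] [ 594.4 -158.3] [44.1 71. ] 25.1 zmax 0.099
side green plate 52 [ 0.531 -0.169  0.025] [ 515.4 -179. ] [180.2 139.2] 69.0 zmax 0.029
side green top 40 [ 0.584 -0.154  0.111] [ 592.5 -158.3] [49.7 65.7] 23.0 zmax 0.124
```

View pics/s6.png

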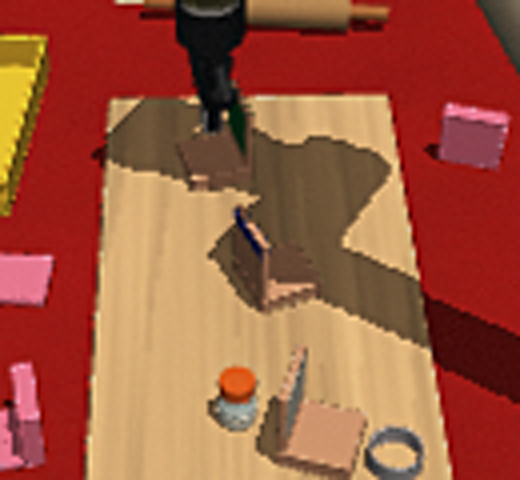

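Green is now on its foot at (215,160), with its plate upright at (240,130). I'll retreat straight up.

>>> jog_arm --pt "0 0 -1 0 0 0" --pt "0 0 -3 0 0 0" --pt "0 0 -6 0 0 0" --pt "0 0 -10 0 0 0" --pt "0 0 -14 0 0 0" --pt "0 0 -18 0 0 0" --pt "0 0 -18 0 0 0" --pt "0 0 -18 0 0 0"

```text
time_s: 10.15
position: [0.6076, -0.16, 0.2576]
tool_rot: [[-0.934, -0.358, 0.005], [-0.358, 0.934, -0.003], [-0.004, -0.004, -1.0]]
ft_force: [0.8, 0.4, -0.6]
grip_width: 0.0002
gripper_force: 0.0
```

```bash
python3 m.py | egrep 'foot|top'; python3 - <<'E'
from h import *
im=env.get_image('scene'); save(im,'end.png',s=1.5)
np.set_printoptions(precision=3,suppress=True)
P=cloud(im)
for t in ['white_tile','glaze_pot','cutter']:
    for r in env.regions_of('scene',t)[:1]:
        q=P[r['pixels']&(im['depth']>0)]; print(t,np.percentile(q,3,axis=0),np.percentile(q,97,axis=0))
E
```

```text
scene blue foot 196 [0.556 0.036 0.072] [555.6  36.9] [ 9.5 71.1] 25.2 zmax 0.099
scene blue top 86 [0.555 0.037 0.109] [552.5  34.9] [14.8 68.7] 27.8 zmax 0.116
scene green foot 195 [ 0.582 -0.171  0.073] [ 581.6 -171. ] [ 8.7 69.8] 20.3 zmax 0.099
scene green top 89 [ 0.581 -0.172  0.109] [ 580.3 -171.7] [12.8 68.6] 21.4 zmax 0.116
side blue foot 80 [0.548 0.046 0.073] [548.1  40.1] [11.  65.9] 28.5 zmax 0.098
side blue top 50 [0.548 0.043 0.11 ] [549.7  38. ] [10.7 69.2] 27.0 zmax 0.118
side green foot 57 [ 0.575 -0.163  0.075] [ 577.1 -167.5] [ 8.1 70. ] 23.1 zmax 0.099
side green top 32 [ 0.574 -0.166  0.111] [ 575.  -169.8] [ 9.2 69.6] 22.1 zmax 0.118
white_tile [0.458 0.196 0.02 ] [0.516 0.269 0.113]
glaze_pot [0.541 0.188 0.021] [0.575 0.222 0.076]
cutter [0.38  0.226 0.019] [0.43  0.269 0.039]
```

View pics/end.png

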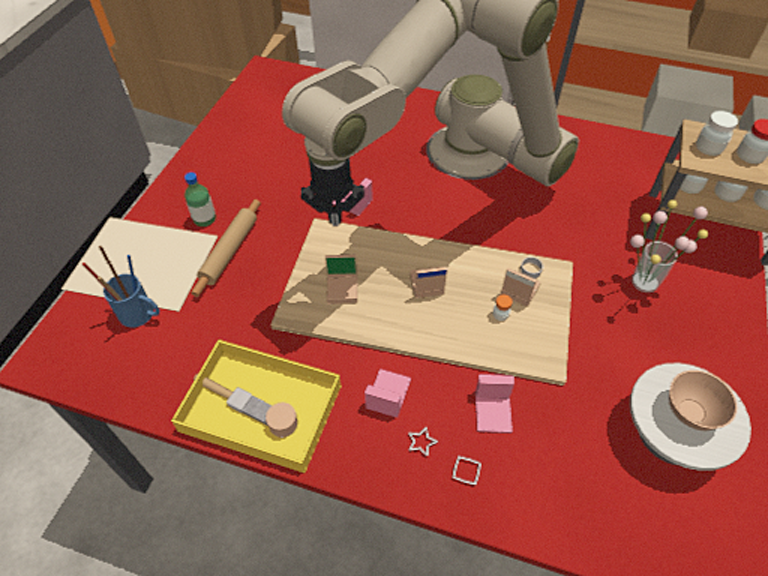

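The picture shows green standing at (341,278) and blue at (430,282). White, the pot, the cutter and the vase are unmoved, and the arm is clear, so I'm handing in.

```bash
python3 -c "
from rig import env
print(env.close_job())"
```

```text
the job is handed in; nothing more can be done
None
```

The blue and green tiles both stand on their feet on the board, roughly where they lay. In the final picture and measurements nothing else had moved, and the job was handed in after about 10 s of robot time, with no verdict returned.

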